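# Lock the lathe's quill and show the next cut

## Task

Set the wood lathe up for the apprentice's next cut: first push the quill lock lever on top of the tailstock gently round with your fingertips, without gripping it, until it is fully locked. Then show what comes next with your fingertips, about two centimetres above and without touching: point at the blade of the roughing gouge lying in the tool cradle and stay there for two seconds, then point at the part of the mounted blank that is still square, and finish still pointing there after another two seconds. Leave all the tools and loose things where they lie.

Things in the scene. Friction and masses are not known exactly. Their poses are not given: they have to be found in the camera images.
- lathe: Grey cast-iron bench lathe, fixed, 870 long with its blue motor. Origin at bench level under the turning axis (205 high), midway between centres; y along the axis to the headstock and motor (robot's left), x away from the robot. Headstock: y 165 to 315, 118 wide, 290 high. Tailstock at the other end, its handwheel at y -311, 252 high. Tool rest on the robot's side of the blank, top 211 high.
- quill_lock (a joint): Lock lever on top of the tailstock, turning about a vertical screw, rad: 0 = loose, arm points to the lathe's -x (to the robot). Grows as the arm is pushed clockwise seen from above, towards +y (the headstock), to a hard stop at 1.35 = locked (arm nearly along +y, above the quill). Starts at 0 to 0.4; 2 to 3 N at the ball moves it; stays where left.
- quill_lock_pivot (a point): On the lock lever's vertical turning axis, at the height of the arm, 264 above the bench. The boss under it is 16 in radius, top 241 above the bench.
- quill_lock_ball (a point): Centre of the lever's black ball end, 19 in diameter, 62 from the turning axis, 268 above the bench. The arm between is a round steel bar 10 thick. Below the arm there are at least 25 of free space down to the tailstock barrel (top 232 above the bench), clear of the boss. The lever is pushed, not gripped.
- roughing_gouge: Roughing gouge, 385 long, loose in the tool cradle: dark wooden handle 240 long and 28 thick, brass ferrule, then a broad trough-shaped steel blade, 32 wide, 110 long and 16 high, open upwards: by far the broadest trough of the three tools in the cradle. Origin on the underside at the middle of the handle; x points along the tool to its cutting end.
- roughing_gouge_blade (a point): Middle of the roughing gouge's blade (55 from its cutting end), on its centre line, level with the trough's upper rims, which are the highest parts of the blade. Axes as the gouge's.
- tool_cradle: Low plywood cradle, 370 by 130, board 12 thick with notched strips, on which three turning tools lie side by side 40 apart, tips all the same way, in any order; fixed. Origin on the underside at the middle; x along the tools towards their tips. Nothing on it is higher than 42 above the bench.
- blank: Pale wooden blank mounted between the lathe's centres, 260 long, free to turn with the spindle. Partly turned: round with beads and grooves (up to 43 thick), but for one part that is still square, 45 by 45 and 70 long. Origin on the turning axis midway between the centres; y along the axis to the headstock.
- square_part (a point): On the turning axis (205 above the bench) at the middle of the blank's still-square part, lengthways 50 from the blank's middle towards the headstock. Axes as the lathe's. As the blank is turned a little, the square's upper surface is 22 to 28 above this point.
- spindle_gouge: Another turning tool in the cradle, loose: same handle, narrow blade 11 wide with a shallow trough. Origin and axes as the roughing gouge's. Leave it.
- skew_chisel: Another turning tool in the cradle, loose: same handle, flat blade 25 wide with a slanting end. Origin and axes as the roughing gouge's. Leave it.
- billet: Square pale wooden billet, 45 by 240 by 45, lying loose on the bench. Origin at the centre of its underside. Leave it.
- finial: Turned wooden finial, 52 wide and 112 high, standing loose on the bench. Origin at the centre of its underside. Leave it.
- wax_tin: Round metal tin, 68 wide and 30 high, standing loose on top of the headstock. Origin at the centre of its underside. Leave it.
- folding_rule: Folded yellow rule, 235 by 20 by 16, lying loose on the bench. Origin at the centre of its underside. Leave it.

How it is judged:
On the way, in this order (a step that is already met when the one before it is completed fails the run):
1. the quill lock lever is pushed to within 0.12 rad of its locked stop (value of joint quill_lock above 1.23 rad), for 0.2 s.
2. 1.5 s pointing at the roughing gouge's blade: grasp point (19 mm behind the tips) within 45 mm lengthways and 20 mm sideways of the blade's middle, 21 to 75 mm above its rims (x of the grasp point in the frame of roughing_gouge_blade between -0.045 and 0.045 m and y of the grasp point in the frame of roughing_gouge_blade between -0.02 and 0.02 m and z of the grasp point in the frame of roughing_gouge_blade between 0.021 and 0.075 m), for 1.5 s.
3. 1.5 s pointing at the blank's square part: grasp point within 30 mm lengthways and 22 mm across of its middle, 45 to 100 mm above the turning axis (x of the grasp point in the frame of square_part between -0.022 and 0.022 m and y of the grasp point in the frame of square_part between -0.03 and 0.03 m and z of the grasp point in the frame of square_part between 0.045 and 0.1 m), for 1.5 s.
At the end, for the whole second after the job is handed in: Lock lever within 0.12 rad of its locked stop, roughing gouge within 10 mm of its start, and the fingertips still pointing at the square part: grasp point (19 mm behind the tips) within 30 mm lengthways and 22 mm across of its middle, 45 to 100 mm above the turning axis (all of step 3 and value of joint quill_lock above 1.23 rad and distance of roughing_gouge from where it was at the start of the episode below 0.01 m and linear speed of roughing_gouge below 0.02 m/s); the robot touches nothing.
It fails at once if the lever, or any part of the lathe, is gripped or forced by the fingers (over 35 N) (contact force between the fingers and lathe above 35 N).
It fails at once if the blank is touched (contact force between any of the fingers, the arm and blank above 0.5 N).
It fails at once if the roughing gouge is touched or shifted (contact force between any of the fingers, the arm and roughing_gouge above 0.5 N or distance of roughing_gouge from where it was at the start of the episode above 0.01 m).
It fails at once if another tool or loose thing is moved more than 15 mm or lifted (distance of any of spindle_gouge, skew_chisel, billet, finial, wax_tin, folding_rule from where it was at the start of the episode above 0.015 m).
It also fails if it takes over 64 s, if anything falls off the work surface, if the arm or the gripper's body presses on something with over 40 N, if the wrist force passes 120 N, or if a joint passes its speed limit or range.

## Robot

A 6-joint arm with a two-finger parallel gripper is mounted at the origin on the work surface. World frame = base frame: x ahead of the robot, y to its left, z up, the work surface at z = 0. Lengths are in m, angles in rad, forces in N, time in s.
With the tool pointing down it reaches from about 0.35 to 0.875 m from the base axis. Payload 4.2 kg.
Tool frame: the origin (TCP) lies at the very end of the fingers, on their centre line; the grasp point (between the pads) lies 19 mm behind it; y points along the fingers, x is the direction in which the jaws open and shut, and the axes are right-handed (so a half turn about y gives the same grasp; the last joint's range is limited). The gripper opens to 87 mm and grips with 3 to 60 N. Pads are 19 mm wide; open, the fingers measure 117 mm over their backs; the gripper's body (75 mm by 190 mm) begins 51 mm behind the grasp point.
Start: joints at [1.423, 0.385, 0.008, 0, -1.194, -0.259], TCP at [0.247, 0.574, 0.223] pointing down, gripper open.
Joint ranges: [-3.14, 3.14], [-1.21, 2.06], [-1.07, 1.41], [-3.16, 2.05], [-2.99, -0.16], [-3.1, 3.1]. Speed limits (rad/s): [2.79, 2.79, 3.14, 3.14, 3.14, 3.14].

## Interface

Orientations are given as a rotation vector (axis times angle).
In Python, from rig import bot, capture, boxes_of, regions_of, tip_of gives the robot as it stands. The module is installed in compiled form; this text tells all that it offers.
- The arm moves only by the tool apply_moves, never from a script. Its argument "targets" is one flat list of numbers, 7 for each row, row after row: the shift along the world's x, y, z in units of 60 mm (1.0 is 60 mm), then the turn, a rotation vector about the world's x, y, z in units of 6 degrees (1.0 is 6 degrees), then the opening, from -1 (shut) to 1 (fully open). In form: [x, y, z, wx, wy, wz, claw, x, y, z, wx, wy, wz, claw, ...]. A call has 1 to 12 rows; each row shifts and turns the commanded pose from where the row before left it; what a row does not reach is not made up. A row lasts 1/8 s, in which the tool goes at most 62.5 mm and 10.7 degrees, less where a joint would pass 70% of its speed; a pose out of reach is approached as far as the arm can. A call is refused whole if a number of a shift passes 1 or a number of a turn 1, either way. A call with a gripper value outside its range is refused whole. The fingers move at their own pace and stop on an object; "squeeze" is the grip in N (left out, the last holds). Time passes only in rows, so rows that do not move let the fingers close. It gives the time, the measured TCP pose, the force and the opening at its end, in the units of the state.
- bot.read_state(): the state, without advancing time (a new reading comes with each control period).
- capture(name): name is "scene" or "top" or "wrist"; returns a dict with "pixels" (420x560x3 uint8, red, green, blue), "K" (3x3 intrinsics, pixels), "rvec" (rotation vector, rad) and "tvec" (3), from world to camera coordinates, as OpenCV has them. Camera axes: x right, y down, z forward; pixel columns grow to the right and rows downward; lengths in m; the calibration is good to about 2 mm. The wrist camera is an equidistant fisheye: a pixel r from the principal point sees the ray r / f radians off the axis. A picture is of the moment at which its call begins. There is no depth.
- bot.close_job(): hands the job in, once; it reports no verdict.
Trained networks look in a picture, given as the dict that the camera call returned (one of the last four; its "shot" number tells which), for a name from the list of things; names that differ only in an ending like _2 or _b are one class to them, and where a whole thing is asked for, a point or a joint stands for the part that bears it (a point fixed in the world has none). Each returns a list of dicts, best first, with "conf" (0 to 1); they miss things now and then, are a little off and sometimes report something else, mostly with a low value. They report only what shows in the picture. A call takes as long as a camera call.
- boxes_of(picture, thing): "bbox" ([centre column, centre row, width, height] in pixels, round what is visible of it).
- regions_of(picture, thing): "pixels" (420x560 bool, what is visible of it) and "bbox" ([centre column, centre row, width, height] in pixels, round what is visible of it).
- tip_of(picture, thing): "centre" ([row, column] in pixels: a listed point, or the origin of a listed thing).
The state is a dict: "t": time; "joint_pos": joint angles; "joint_velocities": joint speeds; "effort": joint torques, N m; "tcp_pos": TCP position; "ee_rot": TCP orientation; "ft_force": force on the tool from outside, world axes, zero at the start; "moment": the same for the moment, N m; "grip_width": finger opening in m.
Only numpy, scipy, OpenCV 4.12 (cv2) and the standard library are available. Lean on these libraries where they do the work, as an engineer would, in place of code of your own. Each camera call takes 0.05 s, during which the arm holds its last target. There are 200 camera calls.

## Working session

There is one attempt and no reset: what is moved stays moved. The work goes in short steps, Python scripts to look and compute and a tool call to move; the robot and the scene stay as the last step left them, time stands still between calls to the robot, and variables do not carry over. Pictures are saved under pics/ and viewed, on a budget of 10 in all, crops included, one or two more only if the job needs it, and the job is handed in when it is done.

Besides the shell and the picture viewer there is one more tool, called after "Emit:" as name(argument=value, ...) on one line, values as JSON. apply_moves: Moves the arm, as the interface text tells. Its arguments: {"type":"object","properties":{"targets":{"type":"array","items":{"type":"number"}},"squeeze":{"type":"number"}},"required":["targets"]}

```bash
mkdir -p pics; cat > h.py <<'E'
import numpy as np, cv2
from rig import bot, capture, boxes_of, regions_of, tip_of
def ray(p,rc):
    """pixel (row,col) -> camera centre, world direction (pinhole)"""
    R=cv2.Rodrigues(np.array(p["rvec"],float))[0]; t=np.array(p["tvec"],float).ravel()
    d=np.linalg.inv(p["K"])@np.array([rc[1],rc[0],1.0])
    return -R.T@t, R.T@d
def at_z(p,rc,z):
    c,d=ray(p,rc); return c+d*(z-c[2])/d[2]
def proj(p,X):
    return cv2.projectPoints(np.atleast_2d(np.array(X,float)),np.array(p["rvec"],float),np.array(p["tvec"],float),np.array(p["K"],float),None)[0][:,0]
E
python3 - <<'E'
from h import *
Z=dict(quill_lock_pivot=.264,quill_lock_ball=.268,square_part=.205,roughing_gouge_blade=None,roughing_gouge=None,lathe=0,tool_cradle=0,blank=.205,spindle_gouge=None,skew_chisel=None)
for n in("top","scene"):
    p=capture(n); cv2.imwrite(f"pics/{n}0.png",p["pixels"][:,:,::-1])
    print(n,"cam",ray(p,(210,280))[0].round(3))
    for k,z in Z.items():
        for r in tip_of(p,k)[:2]:
            print(k,round(r["conf"],2),np.round(r["centre"],1),at_z(p,r["centre"],.035 if z is None else z).round(4))
s=bot.read_state(); print(s)
E
```

```text
top cam [ 0.289 -0.034  1.376]
quill_lock_pivot 0.77 [142.5 308.9] [ 0.6806 -0.151   0.264 ]
quill_lock_pivot 0.58 [231.6 166.4] [0.4348 0.2244 0.264 ]
quill_lock_ball 0.69 [163.9 306.3] [ 0.6189 -0.1427  0.268 ]
quill_lock_ball 0.59 [271.5 367.6] [ 0.3319 -0.2975  0.268 ]
square_part 0.92 [150.4 217.7] [0.6758 0.1033 0.205 ]
roughing_gouge_blade 0.84 [234.2 166.2] [0.4565 0.2779 0.035 ]
roughing_gouge 0.96 [239.6 226.4] [0.4399 0.0891 0.035 ]
lathe 0.98 [168.3 239.3] [0.6819 0.0544 0.    ]
tool_cradle 0.74 [270.  366.4] [ 0.347  -0.3576  0.    ]
tool_cradle 0.63 [237.7 208.5] [0.4499 0.15   0.    ]
blank 0.79 [154.2 232.6] [0.6648 0.0608 0.205 ]
spindle_gouge 0.96 [229.3 235.2] [0.4726 0.0621 0.035 ]
skew_chisel 0.74 [255.  231.7] [0.3917 0.0717 0.035 ]
scene cam [ 1.309 -0.372  0.716]
quill_lock_pivot 0.82 [235.7 256.6] [ 0.6754 -0.1549  0.264 ]
quill_lock_ball 0.24 [239.8 301.9] [ 0.7271 -0.0845  0.268 ]
square_part 0.97 [229.  374.2] [0.6708 0.1189 0.205 ]
lathe 0.62 [303.5 345.5] [0.6639 0.0677 0.    ]
tool_cradle 0.8 [247.  335.9] [0.4506 0.1616 0.    ]
blank 0.64 [234.5 353.2] [0.6711 0.0655 0.205 ]
blank 0.28 [265.6 151.7] [ 0.6085 -0.3492  0.205 ]
skew_chisel 0.63 [238.3 302.8] [0.4185 0.0706 0.035 ]
{'t': 1.1, 'joint_pos': array([ 1.42261303e+00,  3.84684641e-01,  7.90937987e-03,  6.26437677e-06,
       -1.19401950e+00, -2.58596451e-01]), 'joint_velocities': array([-1.56723320e-03, -1.32345383e-05,  7.53693634e-04, -1.96432408e-03,
       -1.69644294e-04,  9.17485155e-04]), 'effort': array([ 8.18272765e-04, -3.90481746e+01,  1.87622809e+01,  4.22460973e+00,
        1.54318329e-02, -2.09226420e-05]), 'tcp_pos': array([0.24725589, 0.57398744, 0.22256397]), 'ee_rot': array([-0.9885084 ,  1.50219635, -1.50220123]), 'ft_force': array([ 0.05359036, -0.02765762,  0.66381864]), 'moment': array([ 0.04338927, -0.00777806,  0.03667768]), 'grip_width': 0.08679830186948291}
```

```bash
python3 - <<'E'
import cv2
a=cv2.imread("pics/top0.png"); 
c=a[90:300,90:390]; cv2.imwrite("pics/topc.png",cv2.resize(c,None,fx=2.6,fy=2.6,interpolation=cv2.INTER_CUBIC))
E
```

```text
(no output)
```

View pics/topc.png

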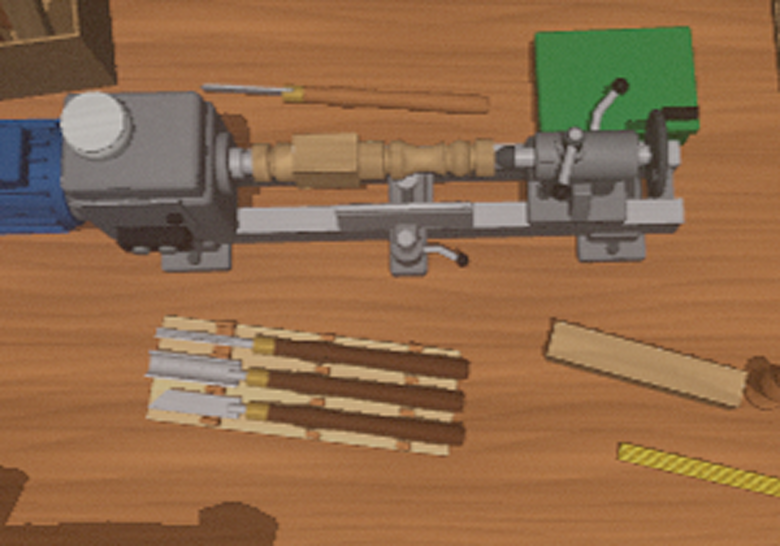

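View pics/scene0.png

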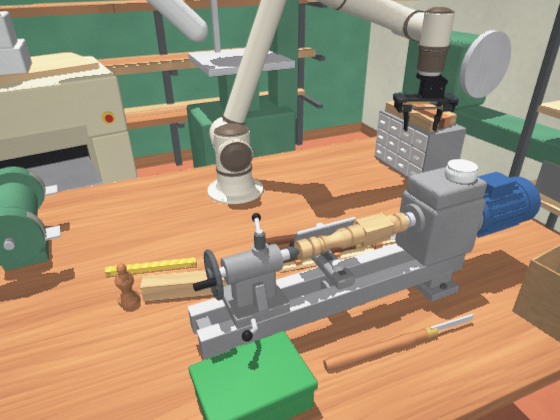

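The top view shows the lever at its start: pivot at about (311,142), with the ball pointing to the robot at (306,163). The square part is at about (216,150). The roughing gouge is the middle tool, its blade at about (166,230). The scene view confirms the layout. Next I'll refine the lathe and gouge poses.

```bash
python3 - <<'E'
from h import *
from scipy.optimize import least_squares
from scipy.spatial.transform import Rotation as Ro
obs=[];P=[capture("top"),capture("scene")]
L=dict(lathe=(0,0,0),blank=(0,0,.205),square_part=(0,.05,.205))
for p in P:
    for k,v in L.items():
        r=tip_of(p,k)
        if r: obs.append((p,v,r[0]["centre"],k))
    r=tip_of(p,"quill_lock_pivot")
    if r: obs.append((p,None,r[0]["centre"],"pivot"))
def f(q):
    c,s=np.cos(q[2]),np.sin(q[2]); e=[]
    for p,v,rc,k in obs:
        v=(0,q[3],.264) if v is None else v
        X=[q[0]+c*v[0]-s*v[1],q[1]+s*v[0]+c*v[1],v[2]]
        e+=list(proj(p,X)[0]-np.array(rc)[::-1])
    return np.array(e)
s=least_squares(f,[.68,.055,0,-.2],loss="soft_l1"); print("lathe x,y,yaw,pivot y",s.x.round(4))
for o,e in zip(obs,f(s.x).reshape(-1,2)): print(o[3],e.round(1))
p=P[0]
for k in("roughing_gouge","spindle_gouge","skew_chisel","blank","quill_lock","quill_lock_ball"):
    for r in regions_of(p,k)[:2]:
        m=r["pixels"]; yx=np.argwhere(m); c=yx.mean(0); u=np.linalg.svd(yx-c,full_matrices=False)[2][0]; t=(yx-c)@u
        a,b=c+u*t.min(),c+u*t.max(); z=.22 if k=="blank" else .265 if "quill" in k else .03
        A,B=at_z(p,a,z),at_z(p,b,z)
        print(k,round(r["conf"],2),np.round(r["bbox"],1),len(yx),A.round(4),B.round(4),np.linalg.norm(A-B).round(3))
        if A[1]<B[1]:A,B=B,A
        if "gouge" in k: d=(B-A)/np.linalg.norm(B-A); print("  blade mid",(A+.055*d).round(4), "dir",d.round(3))
R=Ro.from_rotvec(bot.read_state()["ee_rot"]).as_matrix(); print(R.round(3))
E
```

```text
lathe x,y,yaw,pivot y [ 0.6736  0.062   0.0057 -0.2183]
lathe [-0.3  2.7]
blank [-3.3 -0.6]
square_part [-4.5 -1.1]
pivot [-2.5  0.4]
lathe [0.2 2.7]
blank [-3.4 -2. ]
square_part [-2.2  2.1]
pivot [-0.5  3.9]
roughing_gouge 0.94 [206.1 236.8 124.6  24.1] 1035 [ 0.4241 -0.0393  0.03  ] [0.4724 0.3388 0.03  ] 0.381
  blade mid [0.4655 0.2843 0.03  ] dir [-0.127 -0.992  0.   ]
spindle_gouge 0.92 [213.  226.8 119.6  19.2] 766 [0.5104 0.3323 0.03  ] [ 0.4648 -0.0454  0.03  ] 0.38
  blade mid [0.5038 0.2777 0.03  ] dir [-0.12  -0.993  0.   ]
skew_chisel 0.73 [210.4 252.  120.5  20.6] 929 [ 0.3849 -0.0416  0.03  ] [0.4291 0.3307 0.03  ] 0.375
skew_chisel 0.73 [364.9 273.   65.1  20.6] 465 [ 0.3148 -0.4558  0.03  ] [ 0.367  -0.2276  0.03  ] 0.234
blank 0.77 [236.4 152.8 101.5  19.6] 1526 [0.6654 0.1986 0.22  ] [ 0.6729 -0.0935  0.22  ] 0.292
quill_lock 0.48 [309.8 153.2  11.7  27.7] 156 [ 0.6908 -0.1579  0.265 ] [ 0.6137 -0.1373  0.265 ] 0.08
quill_lock_ball 0.55 [306.6 151.5  13.1  27.8] 180 [ 0.691  -0.1571  0.265 ] [ 0.6131 -0.1368  0.265 ] 0.08
[[-0.396 -0.     0.918]
 [-0.918  0.    -0.396]
 [-0.    -1.    -0.   ]]
```

Emit:
apply_moves(targets=[0,0,1,0,0,-0.8,-1,0,0,1,0,0,-0.8,-1,0.43,-0.84,0.3,0,0,-0.8,-1,0.43,-0.84,0,0,0,-0.8,-1,0.43,-0.84,0,0,0,-0.8,-1,0.43,-0.84,0,0,0,-0.8,-1,0.43,-0.84,0,0,0,-0.8,-1,0.43,-0.84,0,0,0,-0.8,-1,0.43,-0.84,0,0,0,-0.8,-1,0.43,-0.84,0,0,0,-0.8,-1,0.43,-0.84,0,0,0,-0.8,-1,0.43,-0.84,0,0,0,-0.8,-1], squeeze=10)

```text
t: 3.4
tcp_pos: [0.5058, 0.0682, 0.3609]
ee_rot: [-0.166, 2.14, -2.139]
ft_force: [-0.1, 0.9, -0.6]
grip_width: 0.0003
```

Emit:
apply_moves(targets=[0.43,-0.84,0,0,0,-0.8,-1,0.43,-0.84,0,0,0,-0.8,-1,0.43,-0.84,0,0,0,-0.8,-1,0.43,-0.84,0,0,0,-0.8,-1,0,-0.8,0,0,0,0,-1,0,0,0,0,0,0,-1])

```text
t: 4.15
tcp_pos: [0.6083, -0.1827, 0.3595]
ee_rot: [-0.191, -2.125, 2.126]
ft_force: [-0.1, 0.5, -0.1]
grip_width: 0.0006
```

```bash
python3 - <<'E'
from h import *
from scipy.spatial.transform import Rotation as Ro
s=bot.read_state(); print(s["tcp_pos"].round(4)); print(Ro.from_rotvec(s["ee_rot"]).as_matrix().round(3)); print(s["joint_pos"].round(2))
p=capture("wrist"); R=cv2.Rodrigues(np.array(p["rvec"],float))[0]; t=np.array(p["tvec"],float).ravel(); K=np.array(p["K"])
f=K[0,0]
def fe(rc,z):
    v=np.array([rc[1]-K[0,2],rc[0]-K[1,2]]); r=np.hypot(*v); a=r/f
    d=R.T@np.array([*(np.sin(a)*v/max(r,1e-9)),np.cos(a)]); c=-R.T@t
    return c+d*(z-c[2])/d[2]
def fp(X):
    c=R@np.array(X)+t; a=np.arctan2(np.hypot(*c[:2]),c[2]); return K[:2,2]+f*a*c[:2]/np.hypot(*c[:2])
for k,z in dict(quill_lock_pivot=.264,quill_lock_ball=.268,square_part=.205,blank=.205).items():
    for r in tip_of(p,k)[:2]: print(k,round(r["conf"],2),np.round(r["centre"],1),fe(r["centre"],z).round(4))
print("tcp px",fp(s["tcp_pos"]))
im=p["pixels"][:,:,::-1].copy()
cv2.imwrite("pics/w1.png",im)
q=capture("scene"); im=q["pixels"][:,:,::-1].copy()
print("tcp scene",proj(q,s["tcp_pos"])); cv2.circle(im,tuple(int(round(v)) for v in proj(q,s["tcp_pos"])[0]),1,(0,0,255),-1)
cv2.imwrite("pics/s1.png",cv2.resize(im[140:320,170:440],None,fx=2.9,fy=2.9,interpolation=cv2.INTER_CUBIC))
E
```

```text
[ 0.6083 -0.1827  0.3595]
[[-0.984 -0.002 -0.18 ]
 [ 0.18  -0.    -0.984]
 [ 0.002 -1.     0.001]]
[-0.04  0.35  0.29  0.   -1.51 -0.14]
quill_lock_pivot 0.71 [255.9 208.4] [ 0.6792 -0.1544  0.264 ]
square_part 0.64 [284.5 416.4] [ 0.4709 -0.0483  0.205 ]
tcp px [281.59189824 261.31343561]
tcp scene [[228.67332557 178.70256556]]
```

View pics/w1.png

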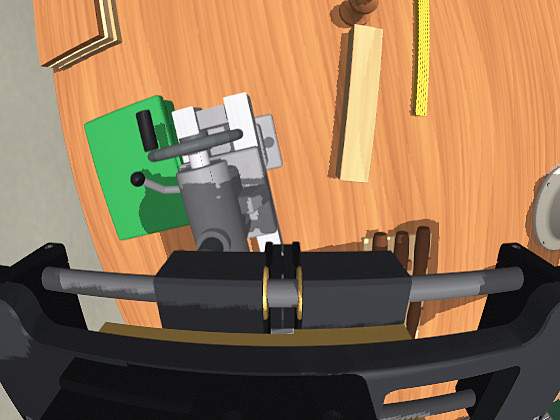

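View pics/s1.png

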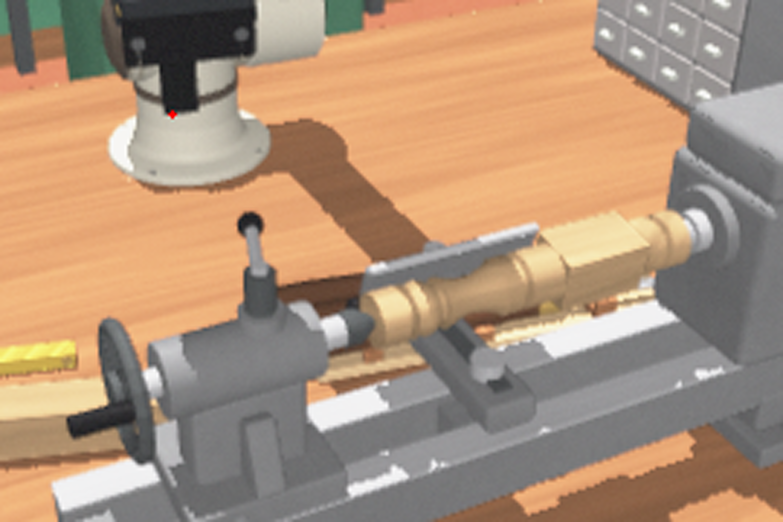

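The wrist view puts the pivot at (0.679, -0.154), which agrees with the other cameras. The scene crop shows the fingertips above and to the robot's side of the lever, ball at crop (249,222). I'll go down beside the arm on its -y side.

Emit:
apply_moves(targets=[0.42,-0.1,0,0,0,0,-1,0,0,-0.9,0,0,0,-1,0,0,-0.9,0,0,0,-1,0,0,0,0,0,0,-1])

```text
t: 4.95
tcp_pos: [0.6311, -0.184, 0.2478]
ee_rot: [-0.175, -2.126, 2.124]
ft_force: [0.9, 0.1, 0.1]
grip_width: 0.0003
```

```bash
python3 - <<'E'
from h import *
s=bot.read_state(); print(s["tcp_pos"].round(4),s["ft_force"].round(2))
for n,(r,c) in dict(top=((110,190),(250,370)),scene=((170,290),(190,350))).items():
    q=capture(n); im=q["pixels"][:,:,::-1]
    cv2.imwrite(f"pics/{n}2.png",cv2.resize(im[r[0]:r[1],c[0]:c[1]],(400,int(400*(r[1]-r[0])/(c[1]-c[0]))),interpolation=cv2.INTER_CUBIC))
    for k in("quill_lock_ball","quill_lock_pivot"):
        for t in tip_of(q,k)[:1]: print(n,k,round(t["conf"],2),at_z(q,t["centre"],.268 if "ball" in k else .264).round(4))
a,b=cv2.imread("pics/top2.png"),cv2.imread("pics/scene2.png")
h=max(a.shape[0],b.shape[0]); pad=lambda i:cv2.copyMakeBorder(i,0,h-i.shape[0],0,0,cv2.BORDER_CONSTANT)
cv2.imwrite("pics/both2.png",np.hstack([pad(a),pad(b)]))
E
```

```text
[ 0.6311 -0.184   0.2478] [0.85 0.13 0.08]
top quill_lock_ball 0.66 [ 0.6193 -0.1306  0.268 ]
top quill_lock_pivot 0.58 [ 0.6815 -0.1576  0.264 ]
scene quill_lock_ball 0.63 [ 0.6828 -0.1576  0.268 ]
scene quill_lock_pivot 0.96 [ 0.6633 -0.1551  0.264 ]
```

View pics/both2.png

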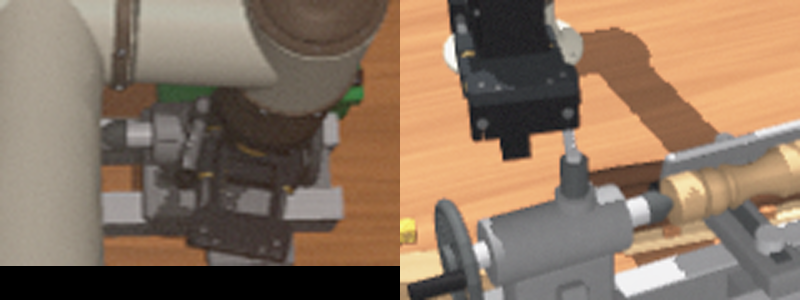

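```bash
python3 - <<'E'
import numpy as np
P=np.array([.679,-.154]); o=.0145; r=.040
prev=np.array([.6311,-.184])
for th in [.17,.3,.4,.5,.6,.7,.8,.9,1.0,1.1,1.2,1.3,1.35]:
    c=P+r*np.array([-np.cos(th),np.sin(th)])-o*np.array([np.sin(th),np.cos(th)])
    print(th,c.round(4),((c-prev)/.06).round(3)); prev=c
E
```

```text
0.17 [ 0.6371 -0.1615] [0.1   0.375]
0.3 [ 0.6365 -0.156 ] [-0.01   0.092]
0.4 [ 0.6365 -0.1518] [0.    0.071]
0.5 [ 0.6369 -0.1475] [0.007 0.071]
0.6 [ 0.6378 -0.1434] [0.014 0.069]
0.7 [ 0.6391 -0.1393] [0.021 0.068]
0.8 [ 0.6407 -0.1354] [0.028 0.065]
0.9 [ 0.6428 -0.1317] [0.034 0.062]
1.0 [ 0.6452 -0.1282] [0.04  0.058]
1.1 [ 0.6479 -0.1249] [0.046 0.054]
1.2 [ 0.651 -0.122] [0.051 0.049]
1.3 [ 0.6543 -0.1193] [0.056 0.044]
1.35 [ 0.6561 -0.1181] [0.029 0.02 ]
```

Emit:
apply_moves(targets=[0.05,0.19,0,0,0,0,-1,0.05,0.19,0,0,0,0,-1,-0.01,0.09,0,0,0,-0.95,-1,0,0.07,0,0,0,-0.95,-1,0.01,0.07,0,0,0,-0.95,-1,0.01,0.07,0,0,0,-0.95,-1,0.02,0.07,0,0,0,-0.95,-1])

```text
t: 6.12
tcp_pos: [0.6414, -0.1413, 0.2531]
ee_rot: [-0.645, -1.828, 1.833]
ft_force: [-0.2, -4.3, 0.4]
grip_width: 0.0002
```

Emit:
apply_moves(targets=[0.03,0.065,-0.04,0,0,-0.95,-1,0.034,0.062,-0.04,0,0,-0.95,-1,0.04,0.058,0,0,0,-0.95,-1,0.046,0.054,0,0,0,-0.95,-1])

```text
t: 6.62
tcp_pos: [0.6494, -0.1266, 0.2486]
ee_rot: [-0.931, -1.561, 1.567]
ft_force: [-3.7, -2.1, 3.0]
grip_width: 0.0008
```

Emit:
apply_moves(targets=[0.05,0.05,0,0,0,-0.95,-1,0.056,0.044,0,0,0,-0.95,-1,0,0,0,0,0,0,-1])

```text
t: 7.0
tcp_pos: [0.6561, -0.1206, 0.2485]
ee_rot: [-1.05, -1.426, 1.43]
ft_force: [-4.2, -1.1, 3.4]
grip_width: 0.0005
```

```bash
python3 - <<'E'
from h import *
from scipy.spatial.transform import Rotation as Ro
s=bot.read_state(); M=Ro.from_rotvec(s["ee_rot"]).as_matrix(); print(s["tcp_pos"].round(4),s["ft_force"].round(2),"jaw deg",np.degrees(np.arctan2(-M[1,0],-M[0,0])).round(1))
im=capture("scene")["pixels"][170:290,190:350,::-1]
cv2.imwrite("pics/s3.png",cv2.resize(im,None,fx=4,fy=4,interpolation=cv2.INTER_CUBIC))
E
```

```text
[ 0.6561 -0.1206  0.2485] [-4.21 -1.09  3.37] jaw deg -72.7
```

View pics/s3.png

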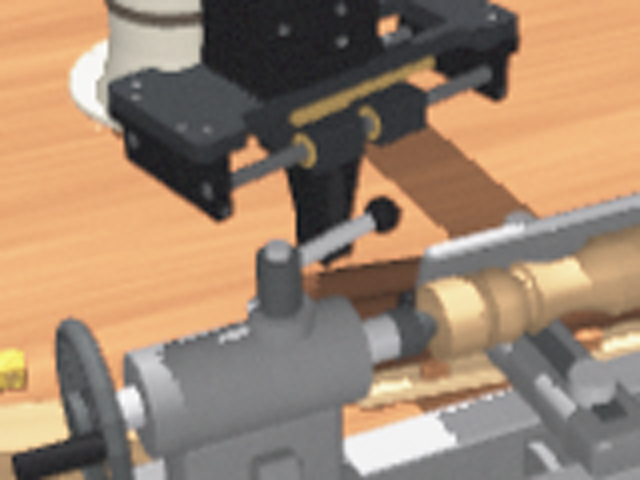

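The lever now lies nearly along +y with the fingers behind it. I'll push on in small steps until the force shows the hard stop.

Emit:
apply_moves(targets=[0.04,0.015,0,0,0,-0.5,-1,0,0,0,0,0,0,-1])

```text
t: 7.3
tcp_pos: [0.6563, -0.1201, 0.2483]
ee_rot: [-1.076, -1.385, 1.393]
ft_force: [-9.3, -2.1, 5.3]
grip_width: 0.0003
```

Emit:
apply_moves(targets=[0.03,0.01,0,0,0,0,-1,0,0,0,0,0,0,-1])

```text
t: 7.55
tcp_pos: [0.6564, -0.12, 0.2483]
ee_rot: [-1.073, -1.382, 1.395]
ft_force: [-13.6, -2.2, 6.9]
grip_width: 0.0006
```

The position stays put while the force rises from 4 to 14 N, so this is the hard stop. I'll back off and check the angle.

Emit:
apply_moves(targets=[-0.4,0,0,0,0,0,-1,-0.8,0,0.2,0,0,0,-1,-0.8,0,0.8,0,0,0,-1,-0.8,0.5,0.2,0,0,0,-1,-0.4,0.8,0,0,0,0.8,-1,0,0.8,0,0,0,0.8,-1,0,0.8,0,0,0,0.8,-1])

```text
t: 8.43
tcp_pos: [0.4728, 0.0571, 0.3165]
ee_rot: [-0.929, -1.574, 1.567]
ft_force: [1.0, 0.3, -0.3]
grip_width: 0.0006
```

```bash
python3 - <<'E'
from h import *
s=bot.read_state(); print(s["tcp_pos"].round(4),s["ft_force"].round(2))
T=capture("top"); S=capture("scene")
for q,n in((T,"top"),(S,"scene")):
    for k,z in dict(quill_lock_ball=.268,quill_lock_pivot=.264,square_part=.205,roughing_gouge_blade=.03).items():
        for t in tip_of(q,k)[:1]: print(n,k,round(t["conf"],2),np.round(t["centre"]),at_z(q,t["centre"],z).round(4))
# predicted lever at locked, drawn in both
P=np.array([.679,-.154]); out=[]
for q,(r0,r1,c0,c1) in((T,(110,190,200,340)),(S,(170,290,190,400))):
    im=q["pixels"][r0:r1,c0:c1,::-1]; f=400/(c1-c0)
    im=cv2.resize(im,(400,int((r1-r0)*f)),interpolation=cv2.INTER_CUBIC)
    for X,col in(([*(P+.062*np.array([-np.cos(1.35),np.sin(1.35)])),.268],(0,0,255)),([*P,.264],(255,0,0)),([.672,.110,.229],(0,255,0))):
        u=(proj(q,X)[0]-[c0,r0])*f; cv2.circle(im,tuple(int(v) for v in u),2,col,-1)
    out.append(cv2.copyMakeBorder(im,0,240-im.shape[0],0,0,cv2.BORDER_CONSTANT))
cv2.imwrite("pics/both4.png",np.hstack(out))
E
```

```text
[0.4728 0.0571 0.3165] [ 1.01  0.31 -0.27]
top quill_lock_ball 0.57 [148. 286.] [ 0.6637 -0.0885  0.268 ]
top quill_lock_pivot 0.82 [147. 308.] [ 0.6689 -0.1476  0.264 ]
top square_part 0.65 [148. 217.] [0.6832 0.1044 0.205 ]
top roughing_gouge_blade 0.74 [232. 167.] [0.4648 0.2775 0.03  ]
scene quill_lock_ball 0.61 [219. 284.] [ 0.6479 -0.0856  0.268 ]
scene quill_lock_pivot 0.96 [234. 260.] [ 0.6725 -0.1469  0.264 ]
scene square_part 0.84 [231. 373.] [0.6767 0.1126 0.205 ]
```

View pics/both4.png

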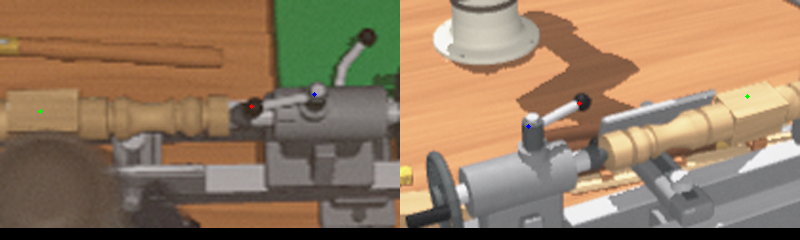

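The lever matches the predicted locked position in both views (ball marker on the ball), and the marker sits on the square part. Next is the gouge blade.

Emit:
apply_moves(targets=[-0.02,0.76,0,0,0,0,-1,-0.02,0.76,0,0,0,0,-1,-0.02,0.76,0,0,0,0,-1,-0.02,0.76,0,0,0,0,-1,-0.02,0.76,0,0,0,0,-1,0,0,-0.8,0,0,0,-1,0,0,-0.8,0,0,0,-1,0,0,-0.8,0,0,0,-1,0,0,-0.5,0,0,0,-1,0,0,0,0,0,0,-1])

```text
t: 10.18
tcp_pos: [0.466, 0.2812, 0.1397]
ee_rot: [-0.93, -1.56, 1.57]
ft_force: [0.3, -1.1, 0.7]
grip_width: 0.0005
```

Emit:
apply_moves(targets=[0,0,-0.6,0,0,0,-1,0,0,-0.4,0,0,0,-1,0,0,-0.26,0,0,0,-1,0,0,0,0,0,0,-1,0,0,0,0,0,0,-1])

```text
t: 10.8
tcp_pos: [0.4677, 0.2836, 0.0677]
ee_rot: [-0.931, -1.569, 1.565]
ft_force: [0.7, -1.4, -0.7]
grip_width: 0.0003
```

```bash
python3 - <<'E'
from h import *
s=bot.read_state(); print(s["tcp_pos"].round(4),s["ft_force"].round(2))
T=capture("top"); S=capture("scene"); W=capture("wrist")
A=np.array([.4655,.2843,.035]); d=np.array([.127,.992,0])
out=[]
for q in(T,S):
    u=proj(q,A)[0]; c0,r0=int(u[0])-50,int(u[1])-40; f=4
    im=cv2.resize(q["pixels"][r0:r0+75,c0:c0+100,::-1],None,fx=f,fy=f,interpolation=cv2.INTER_CUBIC)
    for X,c in((A,(0,255,0)),(A+.055*d,(0,255,255)),(s["tcp_pos"],(0,0,255))): cv2.circle(im,tuple(int(v) for v in (proj(q,X)[0]-[c0,r0])*f),2,c,-1)
    out.append(im)
cv2.imwrite("pics/b5.png",np.vstack([np.hstack(out),cv2.resize(W["pixels"][150:350,80:480,::-1],(800,300))[:, :]]))
E
```

```text
[0.4677 0.2836 0.0677] [ 0.65 -1.4  -0.72]
```

View pics/b5.png

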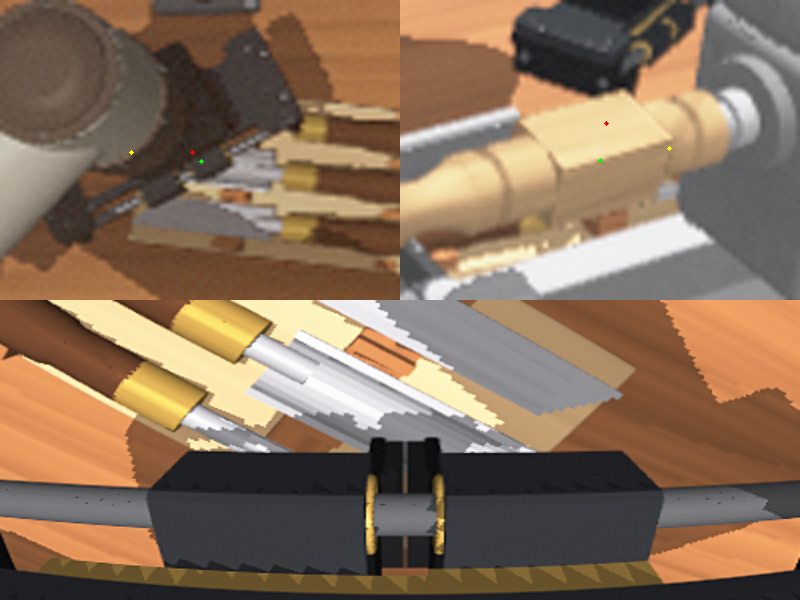

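The top and wrist views show the fingertips over the middle tool's blade. I'll go slightly lower, then hold for a bit more than 2 s.

Emit:
apply_moves(targets=[-0.03,0,-0.1,0,0,0,-1,0,0,0,0,0,0,-1,0,0,0,0,0,0,-1,0,0,0,0,0,0,-1,0,0,0,0,0,0,-1,0,0,0,0,0,0,-1,0,0,0,0,0,0,-1,0,0,0,0,0,0,-1,0,0,0,0,0,0,-1])

```text
t: 12.08
tcp_pos: [0.465, 0.2828, 0.0603]
ee_rot: [-0.93, -1.566, 1.567]
ft_force: [0.4, 0.4, 0.6]
grip_width: 0.0002
```

Emit:
apply_moves(targets=[0,0,0,0,0,0,-1,0,0,0,0,0,0,-1,0,0,0,0,0,0,-1,0,0,0,0,0,0,-1,0,0,0,0,0,0,-1,0,0,0,0,0,0,-1,0,0,0,0,0,0,-1,0,0,0,0,0,0,-1,0,0,0,0,0,0,-1,0,0,0,0,0,0,-1])

```text
t: 13.32
tcp_pos: [0.465, 0.2829, 0.0604]
ee_rot: [-0.93, -1.567, 1.566]
ft_force: [0.8, -0.1, 0.2]
grip_width: 0.0005
```

Emit:
apply_moves(targets=[0,0,1,0,0,0,-1,0,0,1,0,0,0,-1,0,0,1,0,0,0,-1,0,0,1,0,0,0,-1,0,0,1,0,0,0,-1,0,0,0,0,0,0,-1,0.6,-0.58,0,0,0,0,-1,0.6,-0.58,0,0,0,0,-1,0.6,-0.58,0,0,0,0,-1,0.6,-0.58,0,0,0,0,-1,0.6,-0.58,0,0,0,0,-1,0,0,0,0,0,0,-1])

```text
t: 14.82
tcp_pos: [0.6464, 0.1064, 0.3573]
ee_rot: [-0.93, -1.56, 1.566]
ft_force: [-0.4, 0.3, -0.8]
grip_width: 0.0006
```

Emit:
apply_moves(targets=[0.44,0.02,0,0,0,0,-1,0,0,-0.6,0,0,0,-1,0,0,-0.6,0,0,0,-1,0,0,-0.3,0,0,0,-1,0,0,0,0,0,0,-1])

```text
t: 15.45
tcp_pos: [0.6699, 0.1105, 0.268]
ee_rot: [-0.926, -1.563, 1.569]
ft_force: [-0.1, -0.3, -0.1]
grip_width: 0.0003
```

```bash
python3 - <<'E'
from h import *
s=bot.read_state(); print(s["tcp_pos"].round(4),s["ft_force"].round(2))
S=capture("scene")
for k,z in dict(quill_lock_ball=.268,quill_lock_pivot=.264,square_part=.205).items():
    for t in tip_of(S,k)[:1]: print(k,round(t["conf"],2),at_z(S,t["centre"],z).round(4))
T=capture("top")
for r in regions_of(T,"roughing_gouge")[:1]: print(np.round(r["bbox"],1),round(r["conf"],2))
im=S["pixels"][140:290,210:410,::-1]; cv2.imwrite("pics/s6.png",cv2.resize(im,None,fx=4,fy=4,interpolation=cv2.INTER_CUBIC))
E
```

```text
[0.6699 0.1105 0.268 ] [-0.05 -0.25 -0.06]
quill_lock_ball 0.81 [ 0.6509 -0.0919  0.268 ]
quill_lock_pivot 0.93 [ 0.6771 -0.1543  0.264 ]
square_part 0.74 [0.6702 0.1126 0.205 ]
[224.  239.8  87.8  18.2] 0.61
```

View pics/s6.png

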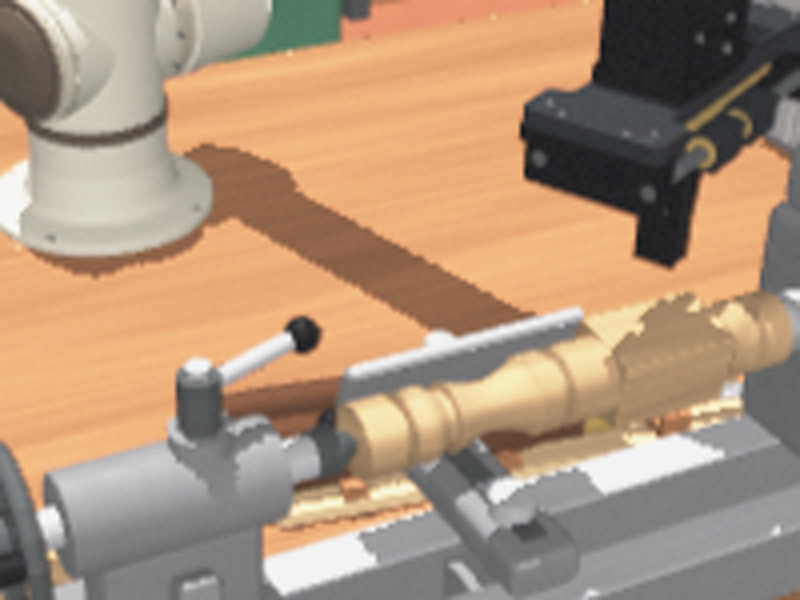

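Emit:
apply_moves(targets=[0.03,-0.02,-0.1,0,0,0,-1,0,0,-0.08,0,0,0,-1,0,0,0,0,0,0,-1,0,0,0,0,0,0,-1,0,0,0,0,0,0,-1,0,0,0,0,0,0,-1,0,0,0,0,0,0,-1,0,0,0,0,0,0,-1,0,0,0,0,0,0,-1,0,0,0,0,0,0,-1])

```text
t: 17.0
tcp_pos: [0.6732, 0.1089, 0.2596]
ee_rot: [-0.93, -1.567, 1.566]
ft_force: [0.1, -0.8, 0.8]
grip_width: 0.0005
```

Emit:
apply_moves(targets=[0,0,0,0,0,0,-1,0,0,0,0,0,0,-1,0,0,0,0,0,0,-1,0,0,0,0,0,0,-1,0,0,0,0,0,0,-1,0,0,0,0,0,0,-1,0,0,0,0,0,0,-1,0,0,0,0,0,0,-1,0,0,0,0,0,0,-1,0,0,0,0,0,0,-1,0,0,0,0,0,0,-1,0,0,0,0,0,0,-1])

```text
t: 18.5
tcp_pos: [0.6732, 0.1089, 0.2595]
ee_rot: [-0.93, -1.567, 1.567]
ft_force: [0.4, -0.0, -0.6]
grip_width: 0.0006
```

```bash
python3 - <<'E'
from h import *
s=bot.read_state(); print(s["t"],s["tcp_pos"].round(4),s["ft_force"].round(2))
print(bot.close_job())
E
```

```text
18.5 [0.6732 0.1089 0.2595] [ 0.41 -0.04 -0.55]
the job is handed in; nothing more can be done
None
```

The quill lock is locked, both pointings are done, and the job was handed in at 18.5 s. The interface gave no verdict.

- **Lock lever:** I pushed it round with closed fingertips to its hard stop. The fingers stopped moving while the sideways force rose from 4 to about 14 N, well under the 35 N limit. Afterwards the ball sat on its predicted locked position in the top and scene views.
- **Roughing gouge:** the fingertips stayed over the middle of the blade for about 2.4 s. The tips were 60 mm above the bench, which is roughly 2 cm above the rims. The rim height is inferred from the 42 mm cradle limit, not measured.
- **Square part:** I held there for about 2.5 s and handed in still pointing. The TCP was at (0.673, 0.109, 0.260), with the grasp point about 73 mm above the turning axis. My estimate of the square's middle was (0.672, 0.108).

The top and scene cameras at first disagreed by about 15 mm along the lathe axis. The later readings came closer, and the 30 mm tolerance covers the difference. I felt no contact force during either pointing, beyond readings of about 1 N or less.

My last look for the gouge was a partly hidden top view (confidence 0.61), so I didn't confirm from pictures that it had stayed put.

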